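# Shake tube caps over the drying tray

## Robot

A 7-joint arm with a two-finger parallel gripper is mounted at the origin on a cart in front of the work surface, level with it; the furniture and walls round the work are solid. World frame = base frame: x ahead of the robot, y to its left, z up, the work surface at z = 0. Lengths are in m, angles in rad, forces in N, time in s.
With the tool pointing down it reaches from about 0.4 to 0.875 m from the base axis. Payload 4.4 kg.
Tool frame: the origin (TCP) lies on the centre line of the jaws, within the pads' length; the fingertips stand robot.tcp_to_tips ahead of it and the grasp point (between the pads) is the TCP (robot.tcp_to_tips is the distance from the TCP to the fingertips, in m); z points along the fingers, y is the line along which they close (so a half turn about z gives the same grasp; the last joint's range is limited). The gripper opens to 85 mm and grips with 20 to 120 N. Pads are 22 mm wide; open, the fingers measure 114 mm over their backs; the gripper's body (76 mm by 85 mm) begins 54 mm behind the grasp point. The pads swing forward as they close: fully open they stand 13 mm farther back than shut.
Start: joints at [1.114, 0.628, 0.038, 1.517, -0.027, 0.996, -0.02], TCP at [0.248, -0.601, 0.25] pointing down, gripper open.
Joint ranges: [-3.06, 3.06], [-0.37, 2.12], [-1.25, 1.32], [0.18, 2.47], [-1.1, 4.24], [0.23, 1.98], [-2.94, 2.94]. Speed limits (rad/s): [2.57, 2.57, 3.14, 3.14, 3.14, 3.14, 3.14].

## Interface

Orientations are given as a 3x3 rotation matrix whose columns are the frame's x, y, z axes.
In Python, from workcell import status, camera, calibration, hand_in, robot gives the robot as it stands.
- The arm moves only by the tool drive_tool, never from a script. Its argument "steps" is a list of rows, each an object with "turn": the turn, a rotation vector about the tool's x, y, z in degrees, a list of three; "slide": the shift along the tool's x, y, z in m, a list of three; "claw": the opening, from 0 (shut) to 1 (fully open). In form: [{"turn": [wx, wy, wz], "slide": [dx, dy, dz], "claw": claw}, ...]. A call has 1 to 8 rows; each row is the pose to reach, as a shift and turn from the pose commanded when the call began, along the tool's axes at that moment; what a row does not reach only later rows make up. A row lasts 1/12 s, in which the tool goes at most 41.7 mm and 7.16 degrees, less where a joint would pass 70% of its speed; a pose out of reach is approached as far as the arm can. A call with a gripper value outside its range is refused whole. The fingers move at their own pace and stop on an object; "squeeze" is the grip in N (left out, the last holds). Time passes only in rows, so rows that repeat a pose let the fingers close. It gives the time, the measured TCP pose, the force, the opening and the grip force at its end, in the units of the state.
- status.get_obs(): the state, without advancing time (a new reading comes with each control period).
- camera(name): name is "scene" or "top" or "wrist"; returns (picture, depth): 420x560x3 uint8, red, green, blue; 420x560 float32, m along the optical axis (not along the pixel's ray), 0 where there is no reading.
- calibration(name): a dict with "camera_matrix" (3x3 intrinsics, pixels), "k1" (the pictures are not rectified: a ray, as slopes to the right and down, at radius r is drawn at 1 + k1 r^2 times it, then the intrinsics apply), "extrinsics" (4x4, takes a point from world to camera coordinates). Camera axes: x right, y down, z forward; pixel columns grow to the right and rows downward; lengths in m; the calibration is good to about 2 mm. A picture is of the moment at which its call begins: read the wrist's pose just before it. calibration takes no time and is no camera call; for the wrist camera it gives the pose at the moment of the call.
- hand_in(): hands the job in; it is judged then, once.
The state is a dict: "clock": time; "joints": joint angles; "joint_velocities": joint speeds; "tau": joint torques, N m; "tcp_pos": TCP position; "eef_rot": TCP orientation; "contact_force": force on the tool from outside, world axes, zero at the start; "moment": the same for the moment, N m; "opening": finger opening in m; "finger_force": force on a finger pad.
Only numpy, scipy, OpenCV 4.12 (cv2) and the standard library are available. Lean on these libraries where they do the work, as an engineer would, in place of code of your own. Each camera call takes 0.05 s, during which the arm holds its last target. There are 200 camera calls.

## Task

Take the white cap shaker by its grip and shake all six washed tube caps out of it onto the steel drying tray with the middle rib, evenly enough that each half of the tray gets at least two caps. Then stand the empty shaker upright on the worktop again, clear of the drying tray, and let go.

Things in the scene. Friction and masses are not known exactly. Their poses are not given: they have to be found in the camera images.
- shaker_grip (a point): Centre of the upright grip plate of the cap shaker, a loose white plastic trough (113 x 76 mm, walls 58 mm high, 0.22 kg full). Point: 86 mm above the shaker's underside. Axes: z up, mouth faces -x (at first about to the right, world -y). Plate 44 mm long in x, 14 mm thick in y, from 62 mm (top of the 26 mm long bridge under it) to 110 mm above the underside: pinch it across y from above.
- shaker_lip (a point): Middle of the floor's edge at the shaker's open mouth, 70 mm wide, 31 mm above its underside; from the grip point 60 mm to -x and 55 mm down. Wall corners reach 31 mm lower. The smooth floor falls back from the mouth 5 deg in its front half, 22 deg in its rear. Mouth tipped down 24 to 30 deg: only the front row of 3 caps slides out; 48 deg or more: all. Rocking by 5 deg frees stuck caps.
- tray: The drying tray, fixed: a shallow steel pan 190 mm (its x) by 240 mm (its y), 30 mm high, walls and floor 4 mm thick. A straight rib, 4 mm thick, 14 mm above the floor, runs along its x axis and parts it into two equal halves at +y and -y, one nearer the robot and one farther off. Origin: centre of its underside. The smaller steel tray without a rib is not meant.
- cap0_center (a point): Cap: one of six identical loose grey plastic tube caps, squat ribbed cylinders 20 mm across, 16 mm high, 10 g; the point is the cap's centre. It starts in the front row in the shaker.
- cap1_center (a point): Cap: one of six identical loose grey plastic tube caps, squat ribbed cylinders 20 mm across, 16 mm high, 10 g; the point is the cap's centre. It starts in the front row in the shaker.
- cap2_center (a point): Cap: one of six identical loose grey plastic tube caps, squat ribbed cylinders 20 mm across, 16 mm high, 10 g; the point is the cap's centre. It starts in the front row in the shaker.
- cap3_center (a point): Cap: one of six identical loose grey plastic tube caps, squat ribbed cylinders 20 mm across, 16 mm high, 10 g; the point is the cap's centre. It starts in the rear row in the shaker.
- cap4_center (a point): Cap: one of six identical loose grey plastic tube caps, squat ribbed cylinders 20 mm across, 16 mm high, 10 g; the point is the cap's centre. It starts in the rear row in the shaker.
- cap5_center (a point): Cap: one of six identical loose grey plastic tube caps, squat ribbed cylinders 20 mm across, 16 mm high, 10 g; the point is the cap's centre. It starts in the rear row in the shaker.

How it is judged:
On the way, in this order (a step that is already met when the one before it is completed fails the run):
1. the shaker has been lifted off the worktop (height (world z) of shaker_grip above 0.115 m), for 0.1 s.
2. all six caps lie in the drying tray, at least two in each half, shaken out while the shaker is still held up (x of cap0_center in the frame of tray between -0.092 and 0.092 m and y of cap0_center in the frame of tray between -0.117 and 0.117 m and z of each of cap0_center, cap1_center, cap2_center, cap3_center, cap4_center, cap5_center in the frame of tray below 0.035 m and x of cap1_center in the frame of tray between -0.092 and 0.092 m and y of cap1_center in the frame of tray between -0.117 and 0.117 m and x of cap2_center in the frame of tray between -0.092 and 0.092 m and y of cap2_center in the frame of tray between -0.117 and 0.117 m and x of cap3_center in the frame of tray between -0.092 and 0.092 m and y of cap3_center in the frame of tray between -0.117 and 0.117 m and x of cap4_center in the frame of tray between -0.092 and 0.092 m and y of cap4_center in the frame of tray between -0.117 and 0.117 m and x of cap5_center in the frame of tray between -0.092 and 0.092 m and y of cap5_center in the frame of tray between -0.117 and 0.117 m and (y of each of cap0_center, cap1_center in the frame of tray above 0 m or y of each of cap0_center, cap2_center in the frame of tray above 0 m or y of each of cap0_center, cap3_center in the frame of tray above 0 m or y of each of cap0_center, cap4_center in the frame of tray above 0 m or y of each of cap0_center, cap5_center in the frame of tray above 0 m or y of each of cap1_center, cap2_center in the frame of tray above 0 m or y of each of cap1_center, cap3_center in the frame of tray above 0 m or y of each of cap1_center, cap4_center in the frame of tray above 0 m or y of each of cap1_center, cap5_center in the frame of tray above 0 m or y of each of cap2_center, cap3_center in the frame of tray above 0 m or y of each of cap2_center, cap4_center in the frame of tray above 0 m or y of each of cap2_center, cap5_center in the frame of tray above 0 m or y of each of cap3_center, cap4_center in the frame of tray above 0 m or y of each of cap3_center, cap5_center in the frame of tray above 0 m or y of each of cap4_center, cap5_center in the frame of tray above 0 m) and (y of each of cap0_center, cap1_center in the frame of tray below 0 m or y of each of cap0_center, cap2_center in the frame of tray below 0 m or y of each of cap0_center, cap3_center in the frame of tray below 0 m or y of each of cap0_center, cap4_center in the frame of tray below 0 m or y of each of cap0_center, cap5_center in the frame of tray below 0 m or y of each of cap1_center, cap2_center in the frame of tray below 0 m or y of each of cap1_center, cap3_center in the frame of tray below 0 m or y of each of cap1_center, cap4_center in the frame of tray below 0 m or y of each of cap1_center, cap5_center in the frame of tray below 0 m or y of each of cap2_center, cap3_center in the frame of tray below 0 m or y of each of cap2_center, cap4_center in the frame of tray below 0 m or y of each of cap2_center, cap5_center in the frame of tray below 0 m or y of each of cap3_center, cap4_center in the frame of tray below 0 m or y of each of cap3_center, cap5_center in the frame of tray below 0 m or y of each of cap4_center, cap5_center in the frame of tray below 0 m) and height (world z) of shaker_grip above 0.1 m), for 0.1 s.
At the end, for the whole second after the job is handed in: All six caps lie inside the drying tray (the one with the middle rib), at least two on each side of the rib; the shaker stands upright (within 10 degrees) and released on the worktop itself (height within 3 mm of where it stood), not touching the drying tray (x of cap0_center in the frame of tray between -0.092 and 0.092 m and y of cap0_center in the frame of tray between -0.117 and 0.117 m and z of each of cap0_center, cap1_center, cap2_center, cap3_center, cap4_center, cap5_center in the frame of tray below 0.035 m and x of cap1_center in the frame of tray between -0.092 and 0.092 m and y of cap1_center in the frame of tray between -0.117 and 0.117 m and x of cap2_center in the frame of tray between -0.092 and 0.092 m and y of cap2_center in the frame of tray between -0.117 and 0.117 m and x of cap3_center in the frame of tray between -0.092 and 0.092 m and y of cap3_center in the frame of tray between -0.117 and 0.117 m and x of cap4_center in the frame of tray between -0.092 and 0.092 m and y of cap4_center in the frame of tray between -0.117 and 0.117 m and x of cap5_center in the frame of tray between -0.092 and 0.092 m and y of cap5_center in the frame of tray between -0.117 and 0.117 m and (y of each of cap0_center, cap1_center in the frame of tray above 0 m or y of each of cap0_center, cap2_center in the frame of tray above 0 m or y of each of cap0_center, cap3_center in the frame of tray above 0 m or y of each of cap0_center, cap4_center in the frame of tray above 0 m or y of each of cap0_center, cap5_center in the frame of tray above 0 m or y of each of cap1_center, cap2_center in the frame of tray above 0 m or y of each of cap1_center, cap3_center in the frame of tray above 0 m or y of each of cap1_center, cap4_center in the frame of tray above 0 m or y of each of cap1_center, cap5_center in the frame of tray above 0 m or y of each of cap2_center, cap3_center in the frame of tray above 0 m or y of each of cap2_center, cap4_center in the frame of tray above 0 m or y of each of cap2_center, cap5_center in the frame of tray above 0 m or y of each of cap3_center, cap4_center in the frame of tray above 0 m or y of each of cap3_center, cap5_center in the frame of tray above 0 m or y of each of cap4_center, cap5_center in the frame of tray above 0 m) and (y of each of cap0_center, cap1_center in the frame of tray below 0 m or y of each of cap0_center, cap2_center in the frame of tray below 0 m or y of each of cap0_center, cap3_center in the frame of tray below 0 m or y of each of cap0_center, cap4_center in the frame of tray below 0 m or y of each of cap0_center, cap5_center in the frame of tray below 0 m or y of each of cap1_center, cap2_center in the frame of tray below 0 m or y of each of cap1_center, cap3_center in the frame of tray below 0 m or y of each of cap1_center, cap4_center in the frame of tray below 0 m or y of each of cap1_center, cap5_center in the frame of tray below 0 m or y of each of cap2_center, cap3_center in the frame of tray below 0 m or y of each of cap2_center, cap4_center in the frame of tray below 0 m or y of each of cap2_center, cap5_center in the frame of tray below 0 m or y of each of cap3_center, cap4_center in the frame of tray below 0 m or y of each of cap3_center, cap5_center in the frame of tray below 0 m or y of each of cap4_center, cap5_center in the frame of tray below 0 m) and height (world z) of shaker_grip between 0.083 and 0.089 m and angle between shaker_grip's own z axis and vertical below 0.17 rad and contact force between the fingers and shaker below 0.1 N and contact force between tray and shaker below 0.05 N).
It also fails if it takes over 59 s, if anything falls off the work surface, if the arm or the gripper's body presses on something with over 40 N, if the wrist force passes 120 N, or if a joint passes its speed limit or range.

## Working session

There is one attempt and no reset: what is moved stays moved. The work goes in short steps, Python scripts to look and compute and a tool call to move; the robot and the scene stay as the last step left them, time stands still between calls to the robot, and variables do not carry over. Pictures are saved under pics/ and viewed, at most 11 in all, crops included, and the job is handed in when it is done.

Besides the shell and the picture viewer there is one more tool, called as name([rows], argument=value, ...), one row to a line, values as JSON. drive_tool: Moves the arm, as the interface text tells. Its arguments: {"type":"object","properties":{"steps":{"type":"array","items":{"type":"object","properties":{"turn":{"type":"array","items":{"type":"number"}},"slide":{"type":"array","items":{"type":"number"}},"claw":{"type":"number"}}}},"squeeze":{"type":"number"}},"required":["steps"]}

```bash
mkdir -p pics
cat > h.py <<'E'
import numpy as np, cv2
from workcell import status, camera, calibration, hand_in, robot
def save(n,f): p,d=camera(n); cv2.imwrite(f,p[:,:,::-1]); np.save(f[:-4]+'.npy',d); return p,d
def und(uv,c):
    K=np.array(c['camera_matrix']); s=(np.atleast_2d(uv)-K[:2,2])/[K[0,0],K[1,1]]
    q=s.copy()
    for _ in range(20): q=s/(1+c['k1']*(q**2).sum(1,keepdims=True))
    return q
def ray(uv,c):
    E=np.array(c['extrinsics']); R,t=E[:3,:3],E[:3,3]
    q=und(uv,c); return -R.T@t, np.c_[q,np.ones(len(q))]@R
def plane(uv,c,z):
    o,d=ray(uv,c); return o+d*((z-o[2])/d[:,2])[:,None]
def cloud(d,c):
    v,u=np.mgrid[:d.shape[0],:d.shape[1]]; o,r=ray(np.c_[u.ravel(),v.ravel()],c)
    return (o+r*d.ravel()[:,None]).reshape(d.shape+(3,))
E
python3 - <<'E'
from h import *
s=status.get_obs(); print(s['clock'],s['tcp_pos'],np.round(s['eef_rot'],3),s['opening'],robot.tcp_to_tips)
a,_=save('scene','pics/s1.png'); b,_=save('top','pics/t1.png')
E
```

```text
0.0 [ 0.24739996 -0.60043359  0.24938721] [[ 0.925  0.381 -0.001]
 [ 0.381 -0.925  0.002]
 [-0.    -0.002 -1.   ]] 0.08541418463604546 0.019
```

View pics/t1.png

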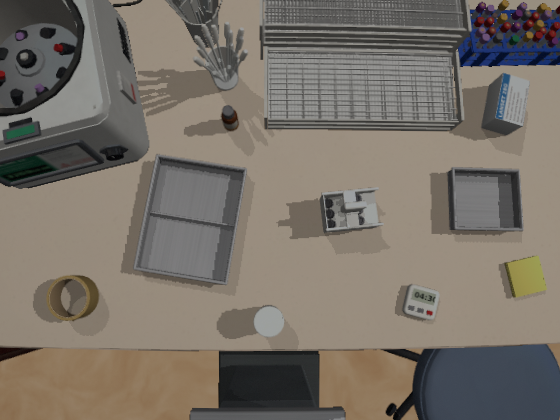

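View pics/s1.png

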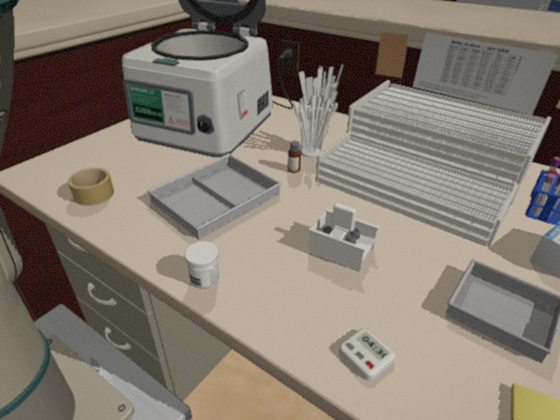

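Run:
```python
from h import *
c=calibration('top'); print(np.round(c['extrinsics'],3),c['k1'])
d=np.load('pics/t1.npy'); P=cloud(d,c)
print('tray rim corners', np.round(plane([[158,157],[245,166],[226,284],[136,272]],c,.03),3))
print('base of view',np.round(plane([[0,0],[559,0],[280,347]],c,0),3))
box=P[170:250,300:400]
m=box[...,2]>.02
print('z max',box[...,2].max())
for lo,hi in((.1,.13),(.06,.075),(.05,.062)):
    q=box[(box[...,2]>lo)&(box[...,2]<hi)]
    if len(q)>3: print(lo,len(q),np.round(q.min(0),3),np.round(q.max(0),3),np.round(q.mean(0),3), cv2.minAreaRect((q[:,:2]*1000).astype(np.float32)))
img=cv2.imread('pics/t1.png')[165:255,300:420]; a=cv2.resize(img,None,fx=5,fy=5,interpolation=cv2.INTER_CUBIC)
img=cv2.imread('pics/s1.png')[195:275,300:400]; b=cv2.resize(img,(560,450),interpolation=cv2.INTER_CUBIC)
cv2.imwrite('pics/c1.png',cv2.resize(np.vstack([a,cv2.resize(b,(600,450))]),(533,600))) if 0 else cv2.imwrite('pics/c1.png',cv2.resize(np.hstack([a,b]),(800,310)))
```

```text
[[-0.003 -1.     0.022 -0.026]
 [-0.99  -0.    -0.143  0.556]
 [ 0.143 -0.022 -0.989  0.838]
 [ 0.     0.     0.     1.   ]] -0.0841224028442474
tray rim corners [[0.674 0.23  0.03 ]
 [0.655 0.046 0.03 ]
 [0.409 0.082 0.03 ]
 [0.433 0.266 0.03 ]]
base of view [[ 1.083  0.653  0.   ]
 [ 1.101 -0.734 -0.   ]
 [ 0.279 -0.027  0.   ]]
z max 0.9096045029332245
0.1 175 [ 0.552 -0.191  0.101] [ 0.567 -0.147  0.113] [ 0.559 -0.168  0.109] ((559.59033203125, -168.86038208007812), (14.236303329467773, 44.20772933959961), 5.602119445800781)
0.06 561 [ 0.516 -0.235  0.06 ] [ 0.604 -0.112  0.074] [ 0.559 -0.168  0.063] ((560.0961303710938, -172.9329833984375), (78.33096313476562, 116.8502426147461), 5.489591598510742)
0.05 402 [ 0.516 -0.235  0.05 ] [ 0.604 -0.11   0.062] [ 0.558 -0.164  0.06 ] ((560.167724609375, -172.14755249023438), (79.2160873413086, 118.41381072998047), 5.763372421264648)
```

View pics/c1.png

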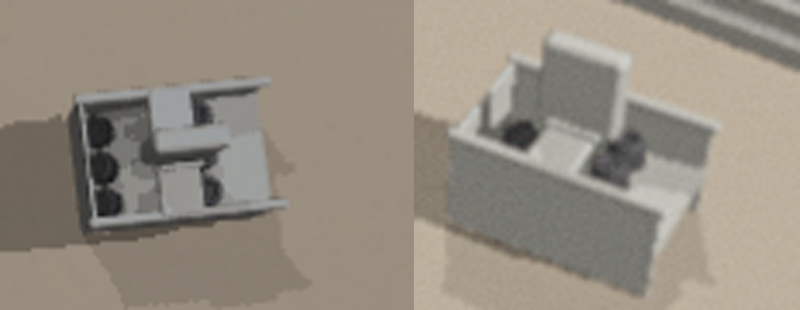

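Run:
```python
from h import *
c=calibration('top'); P=cloud(np.load('pics/t1.npy'),c).reshape(-1,3)
for lo,hi in((.02,.08),(.08,.15),(.15,.25),(.25,.4)):
    q=P[(P[:,2]>lo)&(P[:,2]<hi)&(P[:,0]>.3)&(P[:,0]<.85)&(P[:,1]>.05)&(P[:,1]<.6)]
    for x0 in np.arange(.4,.85,.05):
        k=q[(q[:,0]>=x0)&(q[:,0]<x0+.05)&((q[:,1]>.27)|(q[:,2]>.04))]
        if len(k)>8: print(lo,round(x0,2),'ymin',np.percentile(k[:,1],2).round(3),len(k))
```

```text
0.02 0.4 ymin 0.358 286
0.02 0.6 ymin 0.353 759
0.02 0.65 ymin 0.256 490
0.02 0.7 ymin 0.067 261
0.02 0.75 ymin 0.064 168
0.02 0.8 ymin 0.066 300
0.08 0.6 ymin 0.376 1199
0.08 0.65 ymin 0.261 1205
0.08 0.7 ymin 0.079 330
0.08 0.75 ymin 0.072 400
0.08 0.8 ymin 0.057 600
0.15 0.6 ymin 0.385 1035
0.15 0.65 ymin 0.27 4084
0.15 0.7 ymin 0.264 2532
0.15 0.75 ymin 0.275 2774
0.15 0.8 ymin 0.286 2629
```

drive_tool([
  {"turn":[0,0,-8],"slide":[0.035,-0.02,0]},
  {"turn":[0,0,-73],"slide":[0.453,-0.28,0]},
  {"turn":[0,0,-73],"slide":[0.453,-0.28,0]},
  {"turn":[0,0,-73],"slide":[0.453,-0.28,0]},
  {"turn":[0,0,-73],"slide":[0.453,-0.28,0]},
  {"turn":[0,0,-73],"slide":[0.453,-0.28,0]},
  {"turn":[0,0,-73],"slide":[0.453,-0.28,0]},
  {"turn":[0,0,-73],"slide":[0.453,-0.28,0]},
])

```text
$.steps[0]: bad value
```

drive_tool([
  {"turn":[0,0,-8],"slide":[0.035,-0.02,0],"claw":1},
  {"turn":[0,0,-73],"slide":[0.453,-0.28,0],"claw":1},
  {"turn":[0,0,-73],"slide":[0.453,-0.28,0],"claw":1},
  {"turn":[0,0,-73],"slide":[0.453,-0.28,0],"claw":1},
  {"turn":[0,0,-73],"slide":[0.453,-0.28,0],"claw":1},
  {"turn":[0,0,-73],"slide":[0.453,-0.28,0],"claw":1},
  {"turn":[0,0,-73],"slide":[0.453,-0.28,0],"claw":1},
  {"turn":[0,0,-73],"slide":[0.453,-0.28,0],"claw":1},
])

```text
clock: 0.77
tcp_pos: [0.4433, -0.3306, 0.2502]
eef_rot: [[0.173, 0.985, -0.0], [0.985, -0.173, 0.0], [0.0, -0.0, -1.0]]
contact_force: [1.1, 0.0, 0.4]
opening: 0.0857
finger_force: 0.0
```

drive_tool([
  {"turn":[0,0,-15.6],"slide":[0.53,0.061,0],"claw":1},
  {"turn":[0,0,-15.6],"slide":[0.53,0.061,0],"claw":1},
  {"turn":[0,0,-15.6],"slide":[0.53,0.061,0],"claw":1},
  {"turn":[0,0,-15.6],"slide":[0.53,0.061,0],"claw":1},
  {"turn":[0,0,-15.6],"slide":[0.53,0.061,0],"claw":1},
  {"turn":[0,0,-15.6],"slide":[0.53,0.061,0],"claw":1},
  {"turn":[0,0,-15.6],"slide":[0.53,0.061,0],"claw":1},
  {"turn":[0,0,-15.6],"slide":[0.53,0.061,0],"claw":1},
])

```text
clock: 1.43
tcp_pos: [0.5394, -0.0116, 0.2501]
eef_rot: [[-0.092, 0.996, -0.001], [0.996, 0.092, -0.0], [-0.0, -0.001, -1.0]]
contact_force: [0.7, -0.4, -0.7]
opening: 0.0854
finger_force: 0.0
```

drive_tool([
  {"turn":[0,55,0],"slide":[0.186,0.0735,0.06],"claw":1},
  {"turn":[0,55,0],"slide":[0.186,0.0735,0.06],"claw":1},
  {"turn":[0,55,0],"slide":[0.186,0.0735,0.06],"claw":1},
  {"turn":[0,55,0],"slide":[0.186,0.0735,0.06],"claw":1},
  {"turn":[0,55,0],"slide":[0.186,0.0735,0.06],"claw":1},
  {"turn":[0,55,0],"slide":[0.186,0.0735,0.06],"claw":1},
  {"turn":[0,55,0],"slide":[0.186,0.0735,0.06],"claw":1},
  {"turn":[0,55,0],"slide":[0.186,0.0735,0.06],"claw":1},
])

```text
clock: 2.1
tcp_pos: [0.5962, 0.1766, 0.1885]
eef_rot: [[-0.049, 0.996, -0.074], [0.567, 0.089, 0.819], [0.822, -0.001, -0.569]]
contact_force: [-0.3, -0.6, -1.1]
opening: 0.0853
finger_force: 0.0
```

Run:
```python
from h import *
s=status.get_obs(); print(np.round(s['joints'],2),s['tcp_pos'],np.round(s['eef_rot'],3))
```

```text
[ 0.6   1.04 -0.9   1.7  -0.32  0.75  0.33] [0.59623253 0.17658832 0.18854051] [[-0.049  0.996 -0.074]
 [ 0.567  0.089  0.819]
 [ 0.822 -0.001 -0.569]]
```

drive_tool([
  {"turn":[0,-55,0],"slide":[-0.169,-0.067,-0.297],"claw":1},
  {"turn":[0,-55,0],"slide":[-0.169,-0.067,-0.297],"claw":1},
  {"turn":[0,-55,0],"slide":[-0.169,-0.067,-0.297],"claw":1},
  {"turn":[0,-55,0],"slide":[-0.169,-0.067,-0.297],"claw":1},
  {"turn":[0,-55,0],"slide":[-0.169,-0.067,-0.297],"claw":1},
  {"turn":[0,-55,0],"slide":[-0.169,-0.067,-0.297],"claw":1},
  {"turn":[0,-55,0],"slide":[-0.169,-0.067,-0.297],"claw":1},
  {"turn":[0,-55,0],"slide":[-0.169,-0.067,-0.297],"claw":1},
])

```text
clock: 2.77
tcp_pos: [0.562, -0.1516, 0.2226]
eef_rot: [[-0.095, 0.995, 0.003], [0.995, 0.095, -0.005], [-0.006, 0.002, -1.0]]
contact_force: [0.8, 0.7, -1.4]
opening: 0.0855
finger_force: 0.0
```

drive_tool([
  {"turn":[0,0,0],"slide":[0,0,0],"claw":1},
  {"turn":[0,0,0],"slide":[0,0,0],"claw":1},
])

```text
clock: 2.93
tcp_pos: [0.5613, -0.1526, 0.2212]
eef_rot: [[-0.09, 0.996, 0.0], [0.996, 0.09, -0.001], [-0.001, -0.0, -1.0]]
contact_force: [0.4, 0.4, 0.1]
opening: 0.0856
finger_force: 0.0
```

Run:
```python
from h import *
s=status.get_obs(); print(s['tcp_pos'],np.round(s['eef_rot'],3))
c=calibration('wrist'); p,d=save('wrist','pics/w1.png'); P=cloud(d,c).reshape(-1,3)
k=(P[:,2]>.1)&(P[:,2]<.116)&(abs(P[:,0]-.56)<.06)&(abs(P[:,1]+.17)<.06); q=P[k]
print(len(q),q[:,2].mean(),cv2.minAreaRect((q[:,:2]*1000).astype(np.float32)))
```

```text
[ 0.56127242 -0.15259698  0.22115233] [[-0.09   0.996  0.   ]
 [ 0.996  0.09  -0.001]
 [-0.001 -0.    -1.   ]]
863 0.10980366685924871 ((557.9093017578125, -166.9492950439453), (14.004005432128906, 42.67026901245117), 5.402405738830566)
```

View pics/w1.png

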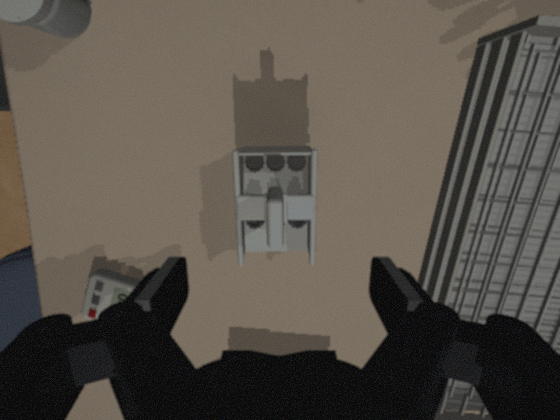

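drive_tool([
  {"turn":[0,0,0],"slide":[-0.015,-0.004,0.03],"claw":1},
  {"turn":[0,0,-0.4],"slide":[-0.015,-0.004,0.06],"claw":1},
  {"turn":[0,0,-0.4],"slide":[-0.015,-0.004,0.09],"claw":1},
  {"turn":[0,0,-0.4],"slide":[-0.015,-0.004,0.115],"claw":1},
  {"turn":[0,0,-0.4],"slide":[-0.015,-0.004,0.128],"claw":1},
  {"turn":[0,0,-0.4],"slide":[-0.015,-0.004,0.133],"claw":0.6},
  {"turn":[0,0,-0.4],"slide":[-0.015,-0.004,0.133],"claw":0.35},
  {"turn":[0,0,-0.4],"slide":[-0.015,-0.004,0.133],"claw":0.3},
], squeeze=60)

```text
clock: 3.65
tcp_pos: [0.5596, -0.1662, 0.088]
eef_rot: [[-0.1, 0.995, 0.0], [0.995, 0.1, 0.001], [0.001, 0.0, -1.0]]
contact_force: [0.1, 0.4, 0.7]
opening: 0.0516
finger_force: 0.0
```

drive_tool([
  {"turn":[0,0,0],"slide":[0,0,0],"claw":0.2},
  {"turn":[0,0,0],"slide":[0,0,0],"claw":0.1},
  {"turn":[0,0,0],"slide":[0,0,0],"claw":0},
  {"turn":[0,0,0],"slide":[0,0,0],"claw":0},
  {"turn":[0,0,0],"slide":[0,0,0],"claw":0},
  {"turn":[0,0,0],"slide":[0,0,0],"claw":0},
], squeeze=60)

```text
clock: 4.15
tcp_pos: [0.5599, -0.1671, 0.089]
eef_rot: [[-0.099, 0.995, 0.002], [0.995, 0.099, -0.001], [-0.001, 0.002, -1.0]]
contact_force: [0.1, -0.7, 5.7]
opening: 0.0135
finger_force: 59.4
```

drive_tool([
  {"turn":[0,0,0],"slide":[0,0,-0.008],"claw":0},
  {"turn":[0,0,0],"slide":[0,0,-0.02],"claw":0},
  {"turn":[0,-2,0],"slide":[0,0,-0.035],"claw":0},
  {"turn":[0,-4,0],"slide":[0,0,-0.055],"claw":0},
  {"turn":[0,-6,0],"slide":[0,0,-0.075],"claw":0},
  {"turn":[0,-8,0],"slide":[0,0,-0.092],"claw":0},
  {"turn":[0,-10,0],"slide":[0,0,-0.1],"claw":0},
  {"turn":[0,-10,0],"slide":[0,0,-0.1],"claw":0},
])

```text
clock: 4.82
tcp_pos: [0.5604, -0.1649, 0.1906]
eef_rot: [[-0.1, 0.995, 0.022], [0.98, 0.102, -0.173], [-0.175, 0.004, -0.985]]
contact_force: [-0.1, 1.6, -3.1]
opening: 0.0131
finger_force: 58.6
```

drive_tool([
  {"turn":[0,0,0],"slide":[0.004,-0.0004,-0.0007],"claw":0},
  {"turn":[0,0,0],"slide":[0.0155,-0.0015,-0.0027],"claw":0},
  {"turn":[0,0,0],"slide":[0.035,-0.0034,-0.0062],"claw":0},
  {"turn":[0,0,0],"slide":[0.062,-0.006,-0.011],"claw":0},
  {"turn":[0,0,0],"slide":[0.093,-0.009,-0.0165],"claw":0},
  {"turn":[0,0,0],"slide":[0.128,-0.0125,-0.0227],"claw":0},
  {"turn":[0,0,0],"slide":[0.163,-0.016,-0.029],"claw":0},
  {"turn":[0,0,0],"slide":[0.197,-0.0194,-0.035],"claw":0},
])

```text
clock: 5.48
tcp_pos: [0.5184, 0.0321, 0.1872]
eef_rot: [[-0.097, 0.995, 0.015], [0.98, 0.098, -0.172], [-0.173, -0.002, -0.985]]
contact_force: [1.1, 0.4, -2.4]
opening: 0.0134
finger_force: 58.6
```

drive_tool([
  {"turn":[0,0,0],"slide":[0.035,-0.0034,-0.0062],"claw":0},
  {"turn":[0,0,0],"slide":[0.07,-0.0068,-0.0124],"claw":0},
  {"turn":[0,0,0],"slide":[0.102,-0.01,-0.018],"claw":0},
  {"turn":[0,0,0],"slide":[0.13,-0.0127,-0.023],"claw":0},
  {"turn":[0,0,0],"slide":[0.155,-0.015,-0.0275],"claw":0},
  {"turn":[0,0,0],"slide":[0.174,-0.017,-0.031],"claw":0},
  {"turn":[0,0,0],"slide":[0.186,-0.0183,-0.033],"claw":0},
  {"turn":[0,0,0],"slide":[0.19,-0.0187,-0.0337],"claw":0},
])

```text
clock: 6.15
tcp_pos: [0.4809, 0.2229, 0.1876]
eef_rot: [[-0.101, 0.995, 0.016], [0.98, 0.102, -0.171], [-0.172, -0.002, -0.985]]
contact_force: [0.0, -0.6, -2.1]
opening: 0.0132
finger_force: 58.6
```

drive_tool([
  {"turn":[0,0,0],"slide":[0,0,0],"claw":0},
  {"turn":[0,0,0],"slide":[0,0,0],"claw":0},
])

```text
clock: 6.32
tcp_pos: [0.4823, 0.2187, 0.188]
eef_rot: [[-0.096, 0.995, 0.016], [0.98, 0.097, -0.175], [-0.175, -0.001, -0.985]]
contact_force: [0.9, -0.2, -2.6]
opening: 0.0134
finger_force: 58.6
```

Run:
```python
from h import *
a,d=save('top','pics/t2.png'); b,_=save('scene','pics/s2.png')
cv2.imwrite('pics/c2.png',cv2.resize(np.hstack([a,b])[:,:,::-1],(800,300)))
```

```text
(no output)
```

View pics/c2.png

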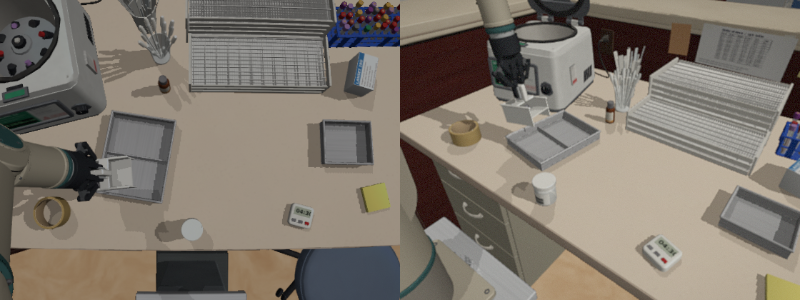

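drive_tool([
  {"turn":[0,5,0],"slide":[0.0015,0,0.008],"claw":0},
  {"turn":[0,10,0],"slide":[0.0035,0,0.02],"claw":0},
  {"turn":[0,15,0],"slide":[0.0055,0,0.032],"claw":0},
  {"turn":[0,20,0],"slide":[0.007,0,0.04],"claw":0},
  {"turn":[0,25,0],"slide":[0.0075,0,0.042],"claw":0},
  {"turn":[0,30,0],"slide":[0.0075,0,0.0425],"claw":0},
  {"turn":[0,34,0],"slide":[0.0075,0,0.0425],"claw":0},
  {"turn":[0,37,0],"slide":[0.0075,0,0.0425],"claw":0},
])

```text
clock: 7.08
tcp_pos: [0.483, 0.2167, 0.1446]
eef_rot: [[-0.083, 0.996, -0.043], [0.887, 0.094, 0.453], [0.455, -0.001, -0.89]]
contact_force: [-0.6, 0.7, -3.7]
opening: 0.0133
finger_force: 58.7
```

drive_tool([
  {"turn":[0,0,0],"slide":[0,0,0],"claw":0},
  {"turn":[0,0,0],"slide":[0,0,0],"claw":0},
  {"turn":[0,0,0],"slide":[0,0,0],"claw":0},
  {"turn":[0,0,0],"slide":[0,0,0],"claw":0},
  {"turn":[0,0,0],"slide":[0,0,0],"claw":0},
  {"turn":[0,0,0],"slide":[0,0,0],"claw":0},
])

```text
clock: 7.58
tcp_pos: [0.482, 0.2214, 0.1456]
eef_rot: [[-0.091, 0.995, -0.045], [0.887, 0.101, 0.451], [0.453, 0.001, -0.891]]
contact_force: [0.7, -0.3, -2.5]
opening: 0.0137
finger_force: 58.7
```

Run:
```python
from h import *
a,d=save('top','pics/t3.png'); b,_=save('scene','pics/s3.png'); w,_=save('wrist','pics/w3.png')
f=lambda i,u,v,s,n:cv2.resize(i[v:v+s,u:u+s],(n,n),interpolation=cv2.INTER_CUBIC)
cv2.imwrite('pics/c3.png',np.hstack([f(a,110,140,160,400),f(b,130,110,170,400)])[:,:,::-1])
```

```text
(no output)
```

View pics/c3.png

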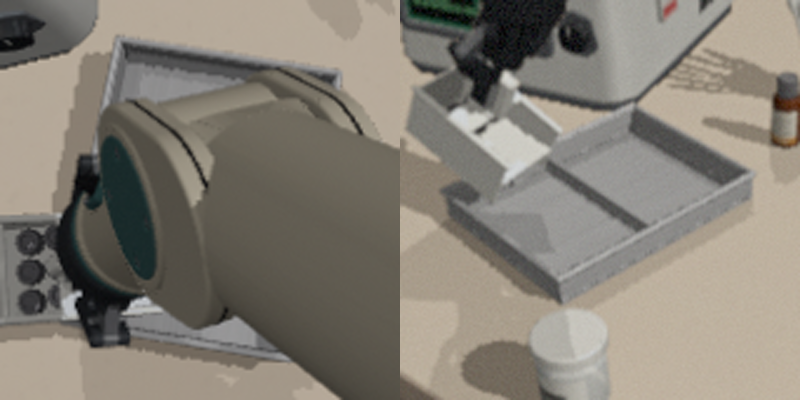

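drive_tool([
  {"turn":[0,3,0],"slide":[0,0,0],"claw":0},
  {"turn":[0,3,0],"slide":[0,0,0],"claw":0},
  {"turn":[0,-2,0],"slide":[0,0,0],"claw":0},
  {"turn":[0,3,0],"slide":[0,0,0],"claw":0},
  {"turn":[0,-2,0],"slide":[0,0,0],"claw":0},
  {"turn":[0,3,0],"slide":[0,0,0],"claw":0},
  {"turn":[0,3,0],"slide":[0,0,0],"claw":0},
  {"turn":[0,3,0],"slide":[0,0,0],"claw":0},
])

```text
clock: 8.4
tcp_pos: [0.4819, 0.2203, 0.1445]
eef_rot: [[-0.085, 0.995, -0.051], [0.862, 0.099, 0.496], [0.499, -0.002, -0.867]]
contact_force: [0.6, 0.4, -2.3]
opening: 0.0133
finger_force: 59.2
```

drive_tool([
  {"turn":[0,0,0],"slide":[0,0,0],"claw":0},
  {"turn":[0,0,0],"slide":[0,0,0],"claw":0},
  {"turn":[0,0,0],"slide":[0,0,0],"claw":0},
  {"turn":[0,0,0],"slide":[0,0,0],"claw":0},
])

```text
clock: 8.73
tcp_pos: [0.4827, 0.2199, 0.1458]
eef_rot: [[-0.086, 0.995, -0.048], [0.862, 0.098, 0.497], [0.5, 0.001, -0.866]]
contact_force: [0.4, 0.2, -1.9]
opening: 0.0134
finger_force: 59.2
```

```bash
cat > look.py <<'E'
from h import *
import sys
n=sys.argv[1]
a,d=save('top',f'pics/t{n}.png'); b,_=save('scene',f'pics/s{n}.png')
f=lambda i,u,v,s,n:cv2.resize(i[v:v+s,u:u+s],(n,n),interpolation=cv2.INTER_CUBIC)
cv2.imwrite(f'pics/c{n}.png',np.hstack([f(a,90,140,160,400),f(b,120,80,190,400)])[:,:,::-1])
E
python3 look.py 4
```

```text
(no output)
```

View pics/c4.png

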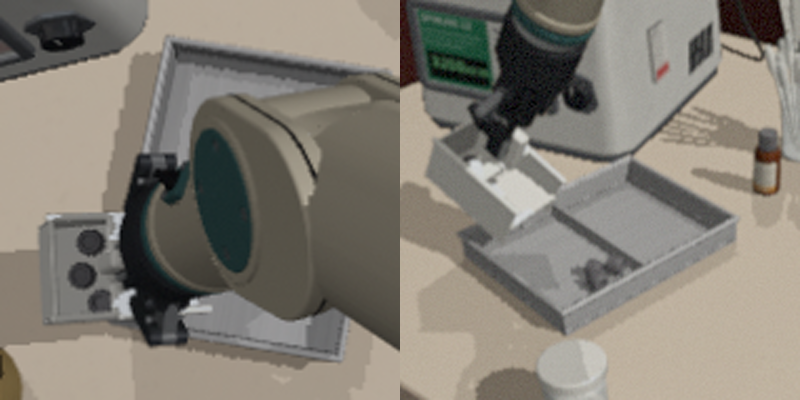

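drive_tool([
  {"turn":[0,-6,0],"slide":[0.002,0,-0.003],"claw":0},
  {"turn":[0,-12,0],"slide":[0.005,0,-0.0087],"claw":0},
  {"turn":[0,-18,0],"slide":[0.003,0.008,-0.01],"claw":0},
  {"turn":[0,-24,0],"slide":[-0.002,0.025,-0.013],"claw":0},
  {"turn":[0,-27,0],"slide":[-0.01,0.05,-0.018],"claw":0},
  {"turn":[0,-27,0],"slide":[-0.02,0.08,-0.0235],"claw":0},
  {"turn":[0,-27,0],"slide":[-0.027,0.102,-0.027],"claw":0},
  {"turn":[0,-27,0],"slide":[-0.031,0.114,-0.029],"claw":0},
])

```text
clock: 9.5
tcp_pos: [0.6028, 0.1901, 0.155]
eef_rot: [[-0.098, 0.995, -0.002], [0.994, 0.098, 0.052], [0.052, 0.003, -0.999]]
contact_force: [0.5, 0.2, -1.5]
opening: 0.0132
finger_force: 59.3
```

```bash
python3 look.py 5; python3 -c "
from h import *
s=status.get_obs();print(s['tcp_pos'],np.round(s['eef_rot'],3))"
```

```text
[0.60203739 0.18941971 0.15453173] [[-0.096  0.995 -0.003]
 [ 0.994  0.096  0.052]
 [ 0.052  0.002 -0.999]]
```

View pics/c5.png

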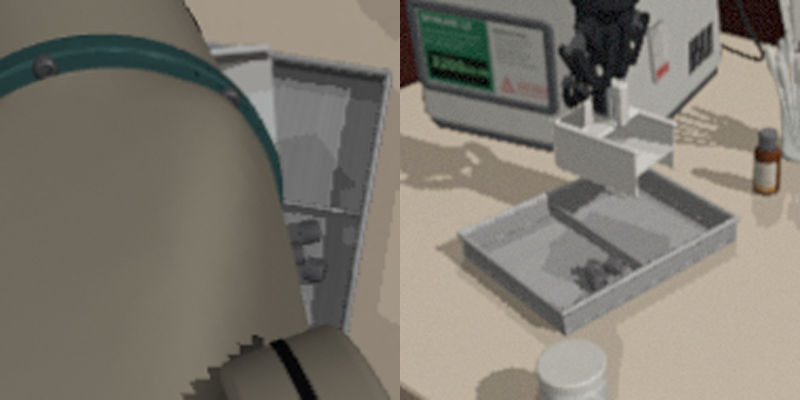

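drive_tool([
  {"turn":[0,6,0],"slide":[0,0,0.003],"claw":0},
  {"turn":[0,12,0],"slide":[0,0,0.006],"claw":0},
  {"turn":[0,18,0],"slide":[0,0,0.009],"claw":0},
  {"turn":[0,24,0],"slide":[0,0,0.009],"claw":0},
  {"turn":[0,30,0],"slide":[0,0,0.009],"claw":0},
  {"turn":[0,36,0],"slide":[0,0,0.009],"claw":0},
  {"turn":[0,42,0],"slide":[0,0,0.009],"claw":0},
  {"turn":[0,48,0],"slide":[0,0,0.009],"claw":0},
])

```text
clock: 10.27
tcp_pos: [0.5997, 0.1902, 0.147]
eef_rot: [[-0.063, 0.995, -0.075], [0.623, 0.098, 0.776], [0.78, 0.002, -0.626]]
contact_force: [0.6, -0.4, -3.4]
opening: 0.0135
finger_force: 59.3
```

drive_tool([
  {"turn":[0,3,0],"slide":[0,0,0],"claw":0},
  {"turn":[0,3,0],"slide":[0,0,0],"claw":0},
  {"turn":[0,3,0],"slide":[0,0,0],"claw":0},
  {"turn":[0,3,0],"slide":[0,0,0],"claw":0},
  {"turn":[0,-2,0],"slide":[0,0,0],"claw":0},
  {"turn":[0,3,0],"slide":[0,0,0],"claw":0},
  {"turn":[0,-2,0],"slide":[0,0,0],"claw":0},
  {"turn":[0,3,0],"slide":[0,0,0],"claw":0},
])

```text
clock: 10.93
tcp_pos: [0.5973, 0.1975, 0.148]
eef_rot: [[-0.066, 0.994, -0.088], [0.587, 0.11, 0.802], [0.807, 0.001, -0.59]]
contact_force: [-0.4, 2.7, 1.0]
opening: 0.0133
finger_force: 59.3
```

drive_tool([
  {"turn":[0,0,0],"slide":[0,0,0],"claw":0},
  {"turn":[0,0,0],"slide":[0,0,0],"claw":0},
  {"turn":[0,0,0],"slide":[0,0,0],"claw":0},
  {"turn":[0,0,0],"slide":[0,0,0],"claw":0},
])

```text
clock: 11.27
tcp_pos: [0.5999, 0.1919, 0.1478]
eef_rot: [[-0.062, 0.995, -0.08], [0.586, 0.101, 0.804], [0.808, 0.003, -0.589]]
contact_force: [-0.1, 0.7, -1.8]
opening: 0.0136
finger_force: 59.4
```

```bash
python3 look.py 6; python3 -c "
from h import *
s=status.get_obs();print(s['tcp_pos'],np.round(s['eef_rot'],3))"
```

```text
[0.59994715 0.19149434 0.14734887] [[-0.061  0.995 -0.079]
 [ 0.586  0.1    0.804]
 [ 0.808  0.003 -0.589]]
```

View pics/c6.png

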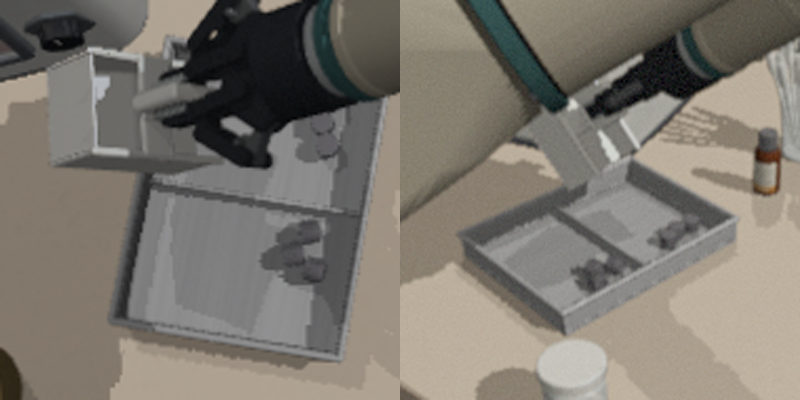

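drive_tool([
  {"turn":[0,-3,0],"slide":[0.008,0,-0.006],"claw":0},
  {"turn":[0,-10,0],"slide":[0.02,0,-0.015],"claw":0},
  {"turn":[0,-17,0],"slide":[0.035,0,-0.025],"claw":0},
  {"turn":[0,-24,0],"slide":[0.048,0,-0.035],"claw":0},
  {"turn":[0,-31,0],"slide":[0.048,0,-0.035],"claw":0},
  {"turn":[0,-38,0],"slide":[0.048,0,-0.035],"claw":0},
  {"turn":[0,-45,0],"slide":[0.048,0,-0.035],"claw":0},
  {"turn":[0,-51,0],"slide":[0.048,0,-0.035],"claw":0},
])

```text
clock: 12.03
tcp_pos: [0.5995, 0.193, 0.2087]
eef_rot: [[-0.101, 0.995, 0.0], [0.994, 0.101, 0.049], [0.048, 0.005, -0.999]]
contact_force: [-1.5, 0.2, -2.3]
opening: 0.0133
finger_force: 59.2
```

drive_tool([
  {"turn":[0,-3,0],"slide":[0,0,0],"claw":0},
  {"turn":[0,-3,0],"slide":[0,0,0],"claw":0},
])

```text
clock: 12.2
tcp_pos: [0.5978, 0.1976, 0.2072]
eef_rot: [[-0.108, 0.994, 0.002], [0.994, 0.108, 0.002], [0.002, 0.002, -1.0]]
contact_force: [-0.1, 2.2, -2.5]
opening: 0.0131
finger_force: 59.3
```

```bash
python3 look.py 7; python3 -c "
from h import *
s=status.get_obs();print(s['tcp_pos'],np.round(s['eef_rot'],3))
a=cv2.imread('pics/t7.png')[140:300,90:250];b=cv2.imread('pics/s7.png')[130:240,140:290]
w,_=camera('wrist')
cv2.imwrite('pics/d7.png',np.hstack([cv2.resize(a,(400,400)),cv2.resize(b,(400,400))]))"
```

```text
[0.59891965 0.19219626 0.20578795] [[-0.101  0.995  0.   ]
 [ 0.995  0.101  0.002]
 [ 0.002  0.    -1.   ]]
```

View pics/d7.png

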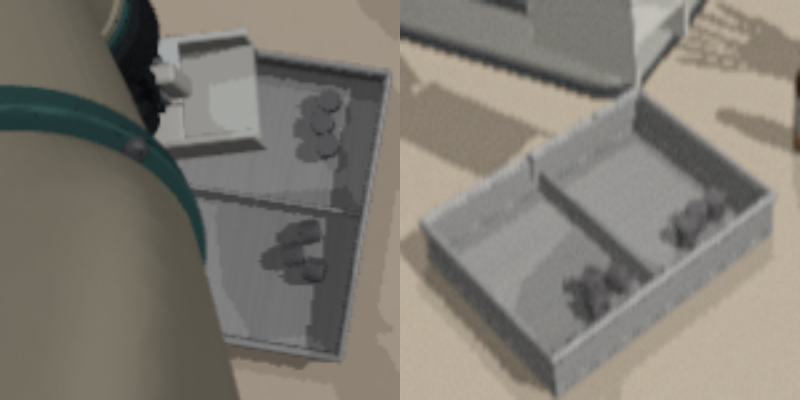

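drive_tool([
  {"turn":[0,0,0],"slide":[-0.02,-0.004,0],"claw":0},
  {"turn":[0,0,0],"slide":[-0.055,-0.012,0],"claw":0},
  {"turn":[0,0,0],"slide":[-0.095,-0.02,0],"claw":0},
  {"turn":[0,0,0],"slide":[-0.135,-0.029,0],"claw":0},
  {"turn":[0,0,0],"slide":[-0.175,-0.037,0],"claw":0},
  {"turn":[0,0,0],"slide":[-0.215,-0.046,0],"claw":0},
  {"turn":[0,0,0],"slide":[-0.255,-0.054,0],"claw":0},
  {"turn":[0,0,0],"slide":[-0.29,-0.062,0],"claw":0},
])

```text
clock: 13.02
tcp_pos: [0.5652, -0.1095, 0.2049]
eef_rot: [[-0.093, 0.996, -0.001], [0.996, 0.093, 0.0], [0.0, -0.001, -1.0]]
contact_force: [-0.6, -0.8, -2.4]
opening: 0.0131
finger_force: 59.2
```

drive_tool([
  {"turn":[0,0,0],"slide":[-0.03,-0.006,0.015],"claw":0},
  {"turn":[0,0,0],"slide":[-0.055,-0.012,0.04],"claw":0},
  {"turn":[0,0,0],"slide":[-0.063,-0.013,0.065],"claw":0},
  {"turn":[0,0,0],"slide":[-0.063,-0.013,0.085],"claw":0},
  {"turn":[0,0,0],"slide":[-0.063,-0.013,0.1],"claw":0},
  {"turn":[0,0,0],"slide":[-0.063,-0.013,0.105],"claw":0},
  {"turn":[0,0,0],"slide":[-0.063,-0.013,0.105],"claw":0},
  {"turn":[0,0,0],"slide":[-0.063,-0.013,0.105],"claw":0},
])

```text
clock: 13.68
tcp_pos: [0.56, -0.1688, 0.1005]
eef_rot: [[-0.097, 0.995, 0.0], [0.995, 0.097, 0.0], [0.0, 0.0, -1.0]]
contact_force: [0.2, 0.1, -1.3]
opening: 0.0135
finger_force: 59.1
```

Down about 11–12 mm more, watching the force.

drive_tool([
  {"turn":[0,0,0],"slide":[0,0,0.004],"claw":0},
  {"turn":[0,0,0],"slide":[0,0,0.007],"claw":0},
  {"turn":[0,0,0],"slide":[0,0,0.009],"claw":0},
  {"turn":[0,0,0],"slide":[0,0,0.0105],"claw":0},
  {"turn":[0,0,0],"slide":[0,0,0.0105],"claw":0},
  {"turn":[0,0,0],"slide":[0,0,0.0105],"claw":0},
])

```text
clock: 14.18
tcp_pos: [0.5604, -0.1678, 0.0904]
eef_rot: [[-0.099, 0.995, 0.001], [0.995, 0.099, -0.0], [-0.001, 0.001, -1.0]]
contact_force: [-0.6, -0.4, 4.3]
opening: 0.0129
finger_force: 60.0
```

drive_tool([
  {"turn":[0,0,0],"slide":[0,0,0],"claw":0.2},
  {"turn":[0,0,0],"slide":[0,0,0],"claw":0.4},
  {"turn":[0,0,0],"slide":[0,0,0],"claw":0.7},
  {"turn":[0,0,0],"slide":[0,0,0],"claw":1},
  {"turn":[0,0,0],"slide":[0,0,0],"claw":1},
  {"turn":[0,0,0],"slide":[0,0,0],"claw":1},
  {"turn":[0,0,0],"slide":[0,0,0],"claw":1},
  {"turn":[0,0,0],"slide":[0,0,0],"claw":1},
])

```text
clock: 14.85
tcp_pos: [0.5601, -0.1678, 0.0897]
eef_rot: [[-0.099, 0.995, 0.0], [0.995, 0.099, 0.0], [0.0, 0.0, -1.0]]
contact_force: [0.6, -0.7, 0.4]
opening: 0.0857
finger_force: 0.0
```

drive_tool([
  {"turn":[0,0,0],"slide":[0,0,-0.01],"claw":1},
  {"turn":[0,0,0],"slide":[0,0,-0.03],"claw":1},
  {"turn":[0,0,0],"slide":[0,0,-0.06],"claw":1},
  {"turn":[0,0,0],"slide":[0,0,-0.09],"claw":1},
  {"turn":[0,0,0],"slide":[0,0,-0.12],"claw":1},
  {"turn":[0,0,0],"slide":[0,0,-0.13],"claw":1},
  {"turn":[0,0,0],"slide":[0,0,-0.13],"claw":1},
])

```text
clock: 15.43
tcp_pos: [0.562, -0.1681, 0.2234]
eef_rot: [[-0.099, 0.995, 0.007], [0.995, 0.099, -0.002], [-0.002, 0.006, -1.0]]
contact_force: [0.3, 0.0, 0.4]
opening: 0.0856
finger_force: 0.0
```

Run:
```python
from h import *
c=calibration('wrist'); p,d=save('wrist','pics/w8.png'); P=cloud(d,c).reshape(-1,3)
q=P[(P[:,2]>.1)&(P[:,2]<.116)&(abs(P[:,0]-.56)<.06)&(abs(P[:,1]+.17)<.06)]
print(len(q),q[:,2].mean(),cv2.minAreaRect((q[:,:2]*1000).astype(np.float32)))
a,_=save('top','pics/t8.png'); b,_=save('scene','pics/s8.png')
r=cv2.resize
cv2.imwrite('pics/c8.png',np.hstack([r(a[150:290,110:310],(400,400)),r(b[140:270,140:390],(400,400))])[:,:,::-1])
```

```text
890 0.10977972245509686 ((559.1761474609375, -169.76210021972656), (13.990252494812012, 42.75194549560547), 5.76291036605835)
```

View pics/c8.png

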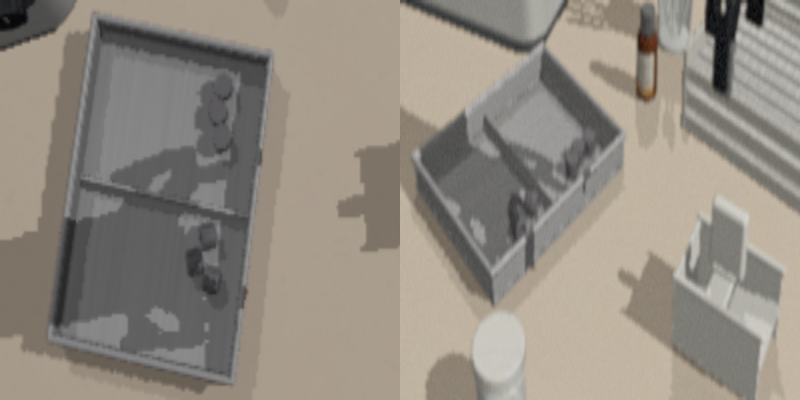

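Three caps lie in each half: far at about (220,85), (217,112) and (220,135), near at (208,237), (195,262) and (210,280). The shaker stands upright and empty with its plate top at 110 mm.

```bash
python3 -c "
from workcell import hand_in
print(hand_in())"
```

```text
the job is handed in; nothing more can be done
None
```

The job is handed in (no verdict came back): the last pictures show three caps in each half of the ribbed tray and the empty shaker upright, released and clear of it, after about 16 of the 59 s.

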